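# Pump the carton press and hold the pressure

## Robot

A 6-joint arm with a two-finger parallel gripper is mounted at the origin on the work surface. World frame = base frame: x ahead of the robot, y to its left, z up, the work surface at z = 0. Lengths are in m, angles in degrees, forces in N, time in s.
With the tool pointing down it reaches from about 0.375 to 0.9 m from the base axis. Payload 3.1 kg.
Tool frame: the origin (TCP) lies between the finger pads; the fingertips stand 19 mm ahead of it and the grasp point (between the pads) is the TCP; z points along the fingers, x is the direction in which the jaws open and shut, and the axes are right-handed (so a half turn about z gives the same grasp; the last joint's range is limited). The gripper opens to 87 mm and grips with 3 to 60 N. Pads are 19 mm wide; open, the fingers measure 117 mm over their backs; the gripper's body (75 mm by 190 mm) begins 51 mm behind the grasp point.
Start: joints at [-75.029, 30.224, 82.088, -0, 67.689, -10.227], TCP at [0.266, -0.565, 0.242] pointing down, gripper open.
Joint ranges: [-176.69, 176.69], [-43.24, 126.21], [12.49, 139.97], [-82, 262], [0, 151.66], [-163.58, 163.58]. Speed limits (degrees/s): [159.86, 159.86, 180, 180, 180, 180].

## Interface

Orientations are given as a 3x3 rotation matrix whose columns are the frame's x, y, z axes.
In Python, from rig import read_state, capture, camera_info, hand_in, spot_in, silhouettes gives the robot as it stands.
- The arm moves only by the shell command python3 -m jog 'ROWS'. ROWS is text: rows parted by semicolons, each of 7 numbers parted by spaces: the shift along the tool's x, y, z in m, then the turn, a rotation vector about the tool's x, y, z in degrees, then the opening, from 0 (shut) to 1 (fully open). A call has 1 to 8 rows; each row is the pose to reach, as a shift and turn from the pose commanded when the call began, along the tool's axes at that moment; what a row does not reach only later rows make up. A row lasts 1/8 s, in which the tool goes at most 62.5 mm and 10.7 degrees, less where a joint would pass 70% of its speed; a pose out of reach is approached as far as the arm can. A call with a gripper value outside its range is refused whole. The fingers move at their own pace and stop on an object; the grip force is fixed at half the most. Time passes only in rows, so rows that repeat a pose let the fingers close. It gives the time, the measured TCP pose, the force and the opening at its end, in the units of the state.
- read_state(): the state, without advancing time (a new reading comes with each control period).
- capture(name): name is "scene" or "top" or "wrist"; returns (picture, depth): 400x640x3 uint8, red, green, blue; 400x640 float32, m along the optical axis (not along the pixel's ray), 0 where there is no reading.
- camera_info(name): a dict with "vfov" (degrees; the focal length in pixels is half the picture's height over the tangent of half this angle, whatever the lens; pixels are square), "cx", "cy" (the principal point, pixels), "R" (3x3) and "t" (3): a world point X has camera coordinates R X + t; the wrist camera has in their place "tool_from_camera" (4x4, takes a point from camera to tool coordinates, whose origin is the TCP and whose axes are the tool frame's). Camera axes: x right, y down, z forward; pixel columns grow to the right and rows downward; lengths in m; the calibration is good to about 2 mm. A picture is of the moment at which its call begins: read the wrist's pose just before it. camera_info takes no time and is no camera call.
- hand_in(): hands the job in, once; it reports no verdict.
Trained networks look in the newest picture that a camera, given by its name, has taken for a name from the list of things; names that differ only in an ending like _2 or _b are one class to them, and where a whole thing is asked for, a point or a joint stands for the part that bears it (a point fixed in the world has none). Each returns a list of dicts, best first, with "score" (0 to 1); they miss things now and then, are a little off and sometimes report something else, mostly with a low value. They report only what shows in the picture. A call takes as long as a camera call. They do not tell look-alikes from the thing itself.
- spot_in(label, camera): "centre" ([x, y, z] in m, in world coordinates, good to about 4 mm: the middle of the surface that is visible of it).
- silhouettes(label, camera): "region" (400x640 bool, what is visible of it).
The state is a dict: "time_s": time; "joint_positions": joint angles; "qvel": joint speeds; "tau": joint torques, N m; "position": TCP position; "tcp_rot": TCP orientation; "force": force on the tool from outside, world axes, zero at the start; "moment": the same for the moment, N m; "opening": opening from 0.0 (shut) to 1.0 (fully open).
Only numpy, scipy, OpenCV 4.12 (cv2) and the standard library are available. Lean on these libraries where they do the work, as an engineer would, in place of code of your own. Each camera call takes 0.05 s, during which the arm holds its last target.

## Task

Pump the red-handled ratchet lever of the bench press in long, nearly full strokes, easing it slowly back each time and never letting it fly back, until the rubber pad has pushed the carton against the fence and the pointer on the jaw stands in the green band. The press has no lock, so finish while still holding the lever there: pointer in the green, carton pressed firmly between pad and fence, and the pointer must never run into the red, which would crush the carton. Work only through the lever - do not touch the jaw, pad or carton with the robot - and leave the tape roll, scanner and yellow parcel beside the press alone.

Things in the scene. Friction and masses are not known exactly. Their poses are not given: they have to be found in the camera images.
- clamp: Blue steel carton press fixed to the bench, place and angle vary: bed 560 x 170 mm, 12 mm thick, from x = -175 to +385 mm. Origin: on the bench top (z = 0) straight below the lever's pivot, which is 30 mm up. Its +x runs along the press to the fence (inner face at x = 345 mm), y lies across it along the pivot and the handle bar, z up. All press x, y, z below are in this frame.
- handle: Red round bar, 18 mm diameter, 104 mm long along press y, between the tops of the lever's two steel arms (90 mm clear between them, and 80 mm below the bar). Origin: its middle, 160 mm from the pivot: at lever value q press x = 160 sin(q - 0.4) mm, z = 30 + 160 cos(q - 0.4) mm. Can be pinched from above, fingers closing along press x; round, so it turns between the pads.
- lever (a joint): Pump lever, rad: 0 at rest, leaning 0.4 rad away from the fence; 0.8 fully pulled towards the fence; stops at both ends. A spring returns it (1.5 to 3 N at the handle, up to 4 N more while the pad presses). Pulling it pushes the jaw forward about 36 mm per rad once a tooth is caught; going back it clicks over teeth 8 mm apart. A full stroke gains 24 mm, the first 20 to 28 mm.
- jaw (a joint): How far the jaw with its rack bar has slid towards the fence, m: 0 to 0.125; starts at 0 to 0.03. Guide friction of 3 N holds it where it is left, but the pad's spring pushes it (and the lever) back if the lever is let go with more than 2 or 3 mm on the pointer.
- pad_face: Steel plate with black rubber face, 110 mm wide, in front of the jaw. The face that meets the carton is at press x = 160 mm + jaw - pad (joint values), z = 16 to 88 mm. Origin: not on the plate but 160 mm behind its face (press x = jaw - pad, z = 0).
- pad (a joint): How far the sprung pad is pushed back into the jaw, m: 0 free, 0.030 fully in; 1.2 N at 0, then 0.6 N more per mm. The black pointer on the jaw's top moves with it, away from the fence, over a coloured scale: white 0 to 0.010, green 0.010 to 0.020, red above 0.020.
- jaw_block: Grey jaw block, 52 mm long, 110 mm wide, its top with the white, green and red scale 80 mm above the bench; at press x = 65 to 117 mm + the jaw's joint value. Origin: at press x = that value, z = 0. Not to be touched.
- carton: Brown carton with a tape strip, 100 mm along the press's x, 130 mm along y, 90 mm high, 0.3 to 0.55 kg, loose on the bed close to the fence (0 to 12 mm from it). Origin: centre of its underside. The pad pushes it up against the fence.
- fence: The upright blue fence of the press; fixed. Its origin coincides with that of the press; its inner face is at press x = 345 mm, 150 mm wide, top 97 mm above the bench.
- tape_roll: Roll of brown tape lying flat on the bench beside the press, 100 mm diameter, 48 mm high. Origin: centre of its underside. Leave alone.
- parcel: Small yellow parcel on the bench, 90 x 70 x 55 mm. Origin: centre of its underside. Leave alone.
- scanner: Black and grey hand scanner lying on the bench beside the press, about 165 mm long, 36 mm high. Origin: middle of its underside. Leave alone.
Mind the look-alikes: they are no part of the job. There is more than one size of the carton; the one meant has the size given above.

How it is judged:
By the outcome, as a careful person would: the job done as asked, in the order asked, and still so for the second after the job is handed in, while the arm keeps its last pose, push and grip.
It also fails if it takes over 72 s, if anything falls off the work surface, if the arm or the gripper's body presses on something with over 40 N, if the wrist force passes 120 N, or if a joint passes its speed limit or range.

## Working session

There is one attempt and no reset: what is moved stays moved. The work goes in short steps, Python scripts to look and compute and a shell command to move; the robot and the scene stay as the last step left them, time stands still between calls to the robot, and variables do not carry over. Pictures are saved under pics/ and viewed, and the job is handed in when it is done.

```bash
mkdir -p pics; ls
python3 - <<'E'
from rig import *
import cv2,numpy as np
s=read_state();print(s)
for n in("scene","top"):
    p,d=capture(n);cv2.imwrite(f"pics/{n}0.png",p[:,:,::-1]);np.save(f"pics/{n}0.npy",d)
    for l in("clamp","handle","jaw_block","pad_face","carton","fence","tape_roll","parcel","scanner"):
        print(n,l,[(np.round(r["centre"],3).tolist(),round(r["score"],2)) for r in spot_in(l,n)])
E
```

```text
pics
{'time_s': 0.0, 'joint_positions': array([-7.50259875e+01,  3.02792115e+01,  8.21594509e+01, -1.98534689e-03,
        6.76882000e+01, -1.02284842e+01]), 'qvel': array([ 0.00784247,  0.03515648, -0.0324471 ,  0.03278288,  0.10075599,
        0.12131607]), 'tau': array([-3.10365449e-04, -4.40039563e+01, -1.76591080e+01,  6.35489845e-02,
        5.82904718e-02, -1.60587906e-04]), 'position': array([ 0.26595469, -0.56479747,  0.24055195]), 'tcp_rot': array([[ 4.25829996e-01, -9.04802990e-01, -6.03065602e-04],
       [-9.04800554e-01, -4.25830269e-01,  2.13069455e-03],
       [-2.18466239e-03, -3.61659561e-04, -9.99997548e-01]]), 'force': array([ 1.07123502,  0.77266405, -0.18240872]), 'moment': array([-0.03479128,  0.06693976, -0.01042055]), 'opening': 0.9983889466551171}
scene clamp [([0.588, -0.022, 0.021], 0.78)]
scene handle [([0.564, 0.046, 0.062], 0.59), ([0.584, -0.16, 0.19], 0.44)]
scene jaw_block [([0.582, 0.009, 0.068], 0.79), ([0.582, -0.02, 0.021], 0.34)]
scene pad_face [([0.568, 0.058, 0.07], 0.84)]
scene carton [([0.278, 0.308, 0.094], 0.89), ([0.568, 0.19, 0.102], 0.8
[... 215 characters left out ...]
66, 0.052], 0.57)]
scene scanner [([0.46, -0.154, 0.025], 0.9)]
top clamp [([0.545, -0.042, 0.012], 0.77)]
top handle [([0.576, -0.162, 0.189], 0.56), ([0.541, 0.001, 0.081], 0.45), ([0.7, 0.026, 0.044], 0.23)]
top jaw_block [([0.54, 0.002, 0.082], 0.77)]
top pad_face [([0.7, 0.028, 0.05], 0.71), ([0.528, 0.051, 0.088], 0.54)]
top carton [([0.438, 0.381, 0.067], 0.97), ([0.24, 0.294, 0.119], 0.77), ([0.504, 0.181, 0.099], 0.58)]
top fence [([0.535, 0.042, 0.087], 0.64), ([0.497, 0.246, 0.097], 0.55)]
top tape_roll [([0.701, 0.029, 0.047], 0.78)]
top parcel [([0.727, -0.179, 0.057], 0.95)]
top scanner [([0.442, -0.16, 0.035], 0.7), ([0.543, -0.04, 0.009], 0.61), ([0.505, 0.182, 0.103], 0.21)]
```

View pics/scene0.png

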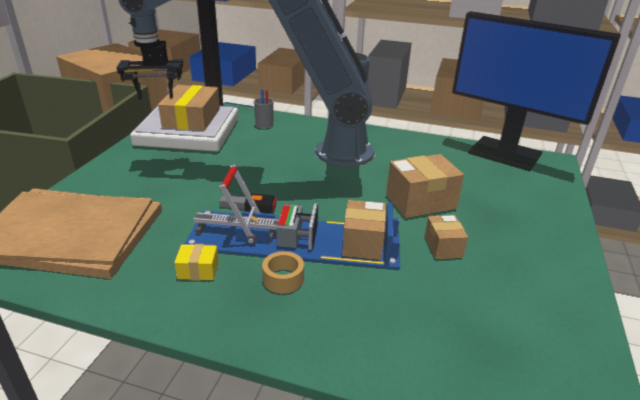

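View pics/top0.png

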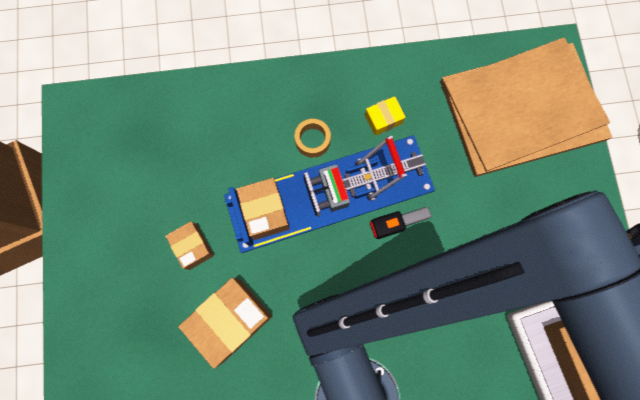

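The scene picture shows the press with the red bar at (230,178), the jaw's scale at (288,215) and the carton at (364,230). In the top picture the bar is at (394,155), the jaw at (333,185), the carton at (262,207), the tape roll at (312,136), the parcel at (385,114) and the scanner at (400,222). Next I fit the press frame.

```bash
cat > h.py <<'E'
import numpy as np,cv2
from rig import *
def cloud(n,d):
    c=camera_info(n);h,w=d.shape;f=h/2/np.tan(np.radians(c["vfov"]/2))
    v,u=np.mgrid[:h,:w];P=np.stack([(u-c["cx"])/f*d,(v-c["cy"])/f*d,d],-1)
    if "R" in c: return (P-c["t"])@np.array(c["R"])
    T=np.array(c["tool_from_camera"]);return P@T[:3,:3].T+T[:3,3]
E
python3 - <<'E'
from h import *
for n in("top","scene"):
    p=cv2.imread(f"pics/{n}0.png");d=np.load(f"pics/{n}0.npy");X=cloud(n,d)
    hsv=cv2.cvtColor(p,cv2.COLOR_BGR2HSV)
    box=(X[...,0]>.3)&(X[...,0]<.85)&(X[...,1]>-.4)&(X[...,1]<.45)&(d>0)
    bl=box&(hsv[...,0]>100)&(hsv[...,0]<130)&(hsv[...,1]>150)&(X[...,2]<.03)&(X[...,2]>0.003)
    q=X[bl][:,:2].astype(np.float32);print(n,bl.sum(),np.median(X[bl][:,2]))
    r=cv2.minAreaRect(q);print(r, cv2.boxPoints(r).round(3).tolist())
    red=box&((hsv[...,0]<6)|(hsv[...,0]>174))&(hsv[...,1]>170)&(X[...,2]>.14)
    R=X[red];print("red",red.sum(),R.mean(0),R.max(0),R.min(0), np.linalg.svd(R-R.mean(0),full_matrices=False)[2][0])
    if n=="top":
      g=box&(X[...,2]>.083)&(X[...,2]<.1);
      y=box&(hsv[...,0]>35)&(hsv[...,0]<75)&(hsv[...,1]>120)&(X[...,2]>.06);print("green",X[y].mean(0),y.sum())
E
```

```text
top 5586 0.012316724924972901
((0.547042965888977, 0.002566099166870117), (0.17181020975112915, 0.561954915523529), 10.9517240524292) [[0.4090000092983246, 0.2619999945163727], [0.515999972820282, -0.28999999165534973], [0.6850000023841858, -0.25699999928474426], [0.578000009059906, 0.29499998688697815]]
red 230 [ 0.57804162 -0.16061525  0.18494204] [ 0.62568792 -0.1457642   0.19140692] [ 0.52870789 -0.17620065  0.17320174] [-0.98245202 -0.18650309  0.00214984]
green [ 0.54789243 -0.00989514  0.08029676] 91
scene 2308 0.011375405415760535
((0.5469597578048706, 0.005087077617645264), (0.17581957578659058, 0.555890679359436), 10.769100189208984) [[0.4090000092983246, 0.2619999945163727], [0.5130000114440918, -0.2840000092983246], [0.6850000023841858, -0.25200000405311584], [0.5809999704360962, 0.29499998688697815]]
red 117 [ 0.57706178 -0.15744028  0.18348657] [ 0.62047262 -0.14473688  0.18792357] [ 0.53019005 -0.17232059  0.17682768] [ 0.98110006  0.19347898 -0.00292397]
```

The press frame is origin ≈ (0.567, -0.1005), with +x along (-0.19, 0.982). It predicts the bar at (0.579, -0.162, 0.177), which agrees with the measured red points. Next I get the jaw value and the carton gap, then the move to a point above the bar.

```bash
cat >> h.py <<'E'
EX=np.array([-.19,.982]);EX/=np.linalg.norm(EX);EY=np.array([-EX[1],EX[0]]);O=np.array([.547,.0036])-.105*EX
def press(X): 
    X=np.asarray(X,float);r=X[...,:2]-O;return np.stack([r@EX,r@EY,X[...,2]],-1)
def world(p): return np.r_[O+p[0]*EX+p[1]*EY,p[2]]
def totool(s,w): return np.array(s["tcp_rot"]).T@(np.asarray(w)-s["position"])
def look(n,tag):
    p,d=capture(n);cv2.imwrite(f"pics/{n}{tag}.png",p[:,:,::-1]);np.save(f"pics/{n}{tag}.npy",d)
    return p,d,cloud(n,d)
E
python3 - <<'E'
from h import *
print(O,EX,np.degrees(np.arctan2(-EX[1],-EX[0])))
for n in("top","scene"):
    d=np.load(f"pics/{n}0.npy");X=cloud(n,d);P=press(X)
    print(n)
    m=(abs(P[...,1])<.04)&(P[...,2]>.07)&(P[...,2]<.11)&(P[...,0]>0.03)&(P[...,0]<.4)
    h,e=np.histogram(P[m][:,0],np.arange(.03,.4,.005))
    print([(round(a*1000),int(b)) for a,b in zip(e,h)])
s=read_state()
for z in(.23,.1774): print(totool(s,world([-.0623,0,z])))
im=cv2.imread("pics/top0.png");cv2.imwrite("pics/topz.png",cv2.resize(im[120:260,210:450],None,fx=3.3,fy=3.3,interpolation=cv2.INTER_CUBIC))
E
```

```text
[ 0.56694577 -0.09948815] [-0.18995973  0.98179188] -79.04956573855571
top
[(30, 0), (35, 0), (40, 0), (45, 0), (50, 0), (55, 0), (60, 4), (65, 51), (70, 58), (75, 56), (80, 57), (85, 56), (90, 56), (95, 55), (100, 48), (105, 65), (110, 58), (115, 26), (120, 5), (125, 5), (130, 2), (135, 6), (140, 5), (145, 29), (150, 56), (155, 60), (160, 0), (165, 0), (170, 0), (175, 0), (180, 0), (185, 0), (190, 0), (195, 0), (200, 0), (205, 0), (210, 0), (215, 0), (220, 0), (225, 0), (230, 0), (235, 55), (240, 58), (245, 60), (250, 60), (255, 61), (260, 60), (265, 58), (270, 59), (275, 61), (280, 61), (285, 60), (290, 60), (295, 58), (300, 61), (305, 62), (310, 58), (315, 57), (320, 65), (325, 57), (330, 63), (335, 20), (340, 62), (345, 60), (350, 61), (355, 17), (360, 0), (365, 0), (370, 0), (375, 0), (380, 0), (385, 0), (390, 0)]
scene
[(30, 0), (35, 0), (40, 0), (45, 0), (50, 0), (55, 0), (60, 0), (65, 6), (70, 35), (75, 32), (80, 33), (85, 35), (90, 35), (95, 31), (100, 32), (105, 26), (110, 39), (115, 38), (120, 8), (125, 3), (130, 5), (135, 4), (140, 4), (145, 6), (150, 32), (155, 37), (160, 27), (165, 0), (170, 0), (175, 0), (180, 0), (185, 0), (190, 0), (195, 0), (200, 0), (205, 0), (210, 0), (215, 0), (220, 0), (225, 0), (230, 0), (235, 6), (240, 36), (245, 31), (250, 34), (255, 34), (260, 33), (265, 35), (270, 35), (275, 37), (280, 33), (285, 36), (290, 34), (295, 36), (300, 36), (305, 32), (310, 32), (315, 37), (320, 32), (325, 36), (330, 35), (335, 35), (340, 0), (345, 55), (350, 35), (355, 29), (360, 0), (365, 0), (370, 0), (375, 0), (380, 0), (385, 0), (390, 0)]
[-0.23322592 -0.45527411  0.01154505]
[-0.23322894 -0.45527589  0.06414505]
```

View pics/topz.png

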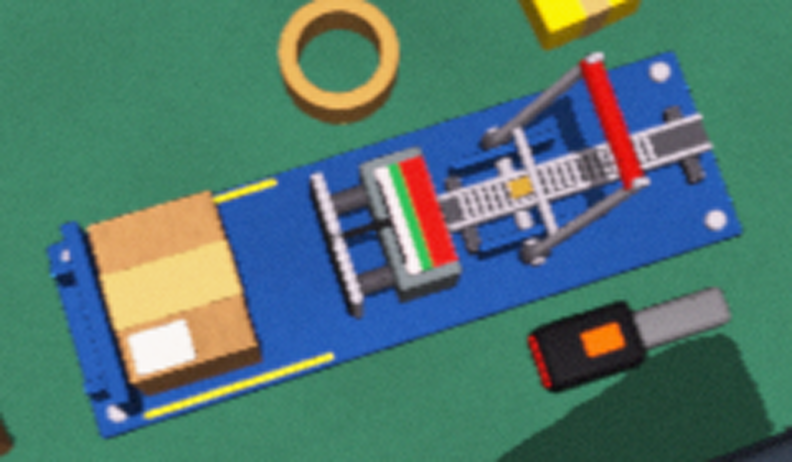

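The jaw starts at about 0–3 mm and the carton is about 5 mm from the fence. I move to above the bar.

```bash
python3 -m jog '-0.023 -0.046 0 0 0 2 1; -0.047 -0.091 0 0 0 4 1; -0.07 -0.137 0 0 0 6 1; -0.093 -0.182 0 0 0 8 1; -0.117 -0.228 0 0 0 10 1; -0.14 -0.273 0 0 0 12 1; -0.163 -0.319 0 0 0 14.25 1; -0.187 -0.364 0 0 0 14.25 1'
python3 - <<'E'
from h import *
s=read_state();print(totool(s,world([-.0623,0,.23])),press(s["position"]),np.degrees(np.arctan2(s["tcp_rot"][1,0],s["tcp_rot"][0,0])))
E
```

```text
time_s: 2.0
position: [0.5169, -0.24, 0.2418]
tcp_rot: [[0.19, -0.982, 0.001], [-0.982, -0.19, -0.0], [0.001, -0.001, -1.0]]
force: [0.9, -0.8, 0.0]
opening: 1.003
[-0.06622467 -0.07576922  0.01176529] [-0.12849566  0.07579459  0.24176519] -79.0664327865115
```

```bash
python3 -m jog '-0.03 -0.034 0 0 0 0 1; -0.055 -0.063 0 0 0 0 1; -0.066 -0.076 0 0 0 0 1; -0.066 -0.076 0 0 0 0 1'
python3 - <<'E'
from h import *
s=read_state();print(totool(s,world([-.0623,0,.1774])),press(s["position"]),s["force"])
p,d,X=look("wrist",1);P=press((X@s["tcp_rot"].T+s["position"]))
hsv=cv2.cvtColor(p,cv2.COLOR_RGB2HSV)
red=((hsv[...,0]<6)|(hsv[...,0]>174))&(hsv[...,1]>170)&(d>0)&(P[...,2]>.14)
R=P[red];print(red.sum(),R.mean(0),R.max(0),R.min(0),np.percentile(R,[2,50,98],axis=0))
E
```

```text
time_s: 2.5
position: [0.5781, -0.1617, 0.2415]
tcp_rot: [[0.192, -0.981, -0.0], [-0.981, -0.192, -0.0], [0.0, 0.0, -1.0]]
force: [-0.4, 0.7, -0.2]
opening: 1.001
[-0.00094428 -0.00086181  0.06405899] [-0.06322017  0.00083405  0.2414597 ] [-0.44821067  0.71722309 -0.16259884]
2101 [-0.06379425 -0.00813821  0.18306494] [-0.05581542  0.03474809  0.1863077 ] [-0.0718721  -0.04965605  0.17785733] [[-0.07151869 -0.04394967  0.17957752]
 [-0.06372165 -0.00902158  0.18340399]
 [-0.05630558  0.03103055  0.1853631 ]]
```

View pics/wrist1.png

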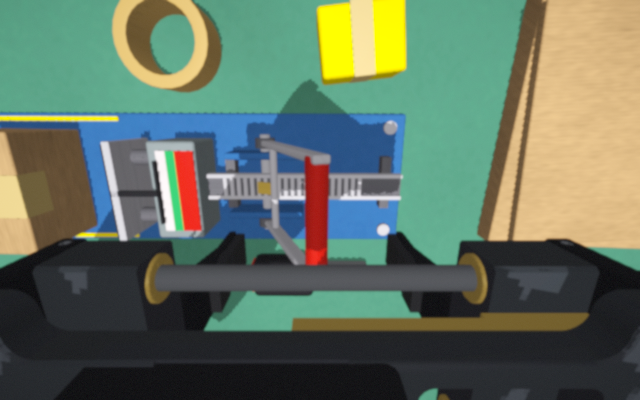

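The wrist picture shows the bar centred between the fingers at (317,210) and the scale at (180,190). The bar's measured x is -64 mm, and the TCP is at -63 mm. I go down and pinch.

```bash
python3 -m jog '0 0 0.03 0 0 0 1; 0 0 0.055 0 0 0 1; 0 0 0.064 0 0 0 1; 0 0 0.064 0 0 0 0; 0 0 0.064 0 0 0 0; 0 0 0.064 0 0 0 0; 0 0 0.064 0 0 0 0; 0 0 0.064 0 0 0 0'
python3 - <<'E'
from h import *
s=read_state();print(totool(s,world([-.0623,0,.1774])),press(s["position"]),s["force"],s["opening"])
E
```

```text
time_s: 3.55
position: [0.5781, -0.162, 0.1779]
tcp_rot: [[0.19, -0.982, 0.001], [-0.982, -0.19, -0.0], [0.0, -0.0, -1.0]]
force: [-0.7, 0.6, -0.9]
opening: 0.515
[-0.00120867 -0.00091801  0.0004809 ] [-0.06350869  0.00091798  0.17788091] [-0.68576131  0.59974281 -0.91864459] 0.514896980827027
```

```bash
python3 -m jog '0 0 0 0 0 0 0; 0 0 0 0 0 0 0; 0 0 0 0 0 0 0; 0 0 0 0 0 0 0; 0 0 0 0 0 0 0'
python3 - <<'E'
from h import *
s=read_state();print(press(s["position"]),s["force"],s["opening"]*87)
q=0
p0=np.array([-.0623,.1774])
for q in np.arange(0,.81,.05):
    x=.16*np.sin(q-.4);z=.03+.16*np.cos(q-.4)
    print(round(q,2),np.round([-(x+.0623),-(z-.1774)],4))
E
```

```text
time_s: 4.18
position: [0.5779, -0.1621, 0.1775]
tcp_rot: [[0.19, -0.982, -0.0], [-0.982, -0.19, 0.0], [-0.0, 0.0, -1.0]]
force: [-0.5, 0.8, 0.1]
opening: 0.197
[-0.06355314  0.00109992  0.17750534] [-0.46835137  0.78203218  0.13237713] 17.14423621293543
0.0 [0. 0.]
0.05 [-0.0074 -0.0029]
0.1 [-0.015  -0.0055]
0.15 [-0.0227 -0.0076]
0.2 [-0.0305 -0.0094]
0.25 [-0.0384 -0.0108]
0.3 [-0.0463 -0.0118]
0.35 [-0.0543 -0.0124]
0.4 [-0.0623 -0.0126]
0.45 [-0.0703 -0.0124]
0.5 [-0.0783 -0.0118]
0.55 [-0.0862 -0.0108]
0.6 [-0.0941 -0.0094]
0.65 [-0.1019 -0.0076]
0.7 [-0.1096 -0.0055]
0.75 [-0.1172 -0.0029]
0.8 [-0.1246  0.    ]
```

```bash
python3 -m jog '-0.0074 0 -0.0029 0 0 0 0; -0.015 0 -0.0055 0 0 0 0; -0.0227 0 -0.0076 0 0 0 0; -0.0305 0 -0.0094 0 0 0 0; -0.0384 0 -0.0108 0 0 0 0; -0.0463 0 -0.0118 0 0 0 0; -0.0543 0 -0.0124 0 0 0 0; -0.0623 0 -0.0126 0 0 0 0'
cat > st.py <<'E'
from h import *
import sys
s=read_state();x,y,z=press(s["position"])
f=s["force"]
print("press",np.round([x,y,z],4),"q",round(.4+np.arctan2(x,z-.03),3),"r",round(np.hypot(x,z-.03),4),"Fx",round(f[:2]@EX,1),"Fz",round(f[2],1),"open",round(s["opening"]*87,1))
def edges(n):
    p,d,X=look(n,sys.argv[1]);P=press(X if n!="wrist" else X@s["tcp_rot"].T+s["position"])
    out=[]
    for a,(y0,z0,z1) in dict(block=(.05,.074,.0835),plate=(.05,.0845,.0885)).items(): pass
    m=(abs(P[...,1])<.05)&(P[...,2]>.07)&(P[...,2]<.084)&(d>0)&(P[...,0]>.05)&(P[...,0]<.36)
    h,e=np.histogram(P[m][:,0],np.arange(.05,.36,.003))
    m2=(abs(P[...,1])<.05)&(P[...,2]>.084)&(P[...,2]<.1)&(d>0)&(P[...,0]>.05)&(P[...,0]<.36)
    h2,e=np.histogram(P[m2][:,0],np.arange(.05,.36,.003))
    r=lambda h:[(round(float(a)*1000),int(b)) for a,b in zip(e,h) if b>3]
    def runs(h):
        o=[];st=None
        for i,b in enumerate(list(h>8)+[False]):
            if b and st is None: st=i
            if not b and st is not None: o.append((round(e[st]*1000),round(e[i]*1000)));st=None
        return o
    print(n,"z70-84",runs(h),"z84+",runs(h2))
if len(sys.argv)>1:
    for n in sys.argv[2:]: edges(n)
E
python3 st.py 2 wrist scene
```

```text
time_s: 5.18
position: [0.5668, -0.102, 0.1922]
tcp_rot: [[0.191, -0.982, 0.003], [-0.982, -0.191, -0.004], [0.005, -0.002, -1.0]]
force: [-0.7, -5.1, 4.2]
opening: 0.2
press [-0.0024  0.0006  0.1922] q 0.385 r 0.1622 Fx -4.9 Fz 4.2 open 17.4
wrist z70-84 [(68, 122), (152, 155), (161, 167), (233, 242)] z84+ [(110, 164), (233, 281)]
scene z70-84 [(74, 125), (164, 170), (344, 347)] z84+ [(113, 116), (155, 167), (344, 359)]
```

```bash
python3 -m jog '-0.008 0 0.0005 0 0 0 0; -0.016 0 0.001 0 0 0 0; -0.0239 0 0.002 0 0 0 0; -0.0318 0 0.0035 0 0 0 0; -0.0396 0 0.0055 0 0 0 0; -0.0473 0 0.0076 0 0 0 0; -0.0549 0 0.0102 0 0 0 0; -0.0579 0 0.0112 0 0 0 0';python3 st.py 3 wrist scene
```

```text
time_s: 6.28
position: [0.5561, -0.0436, 0.1793]
tcp_rot: [[0.19, -0.982, 0.003], [-0.982, -0.19, -0.0], [0.001, -0.002, -1.0]]
force: [3.5, -3.6, 3.9]
opening: 0.197
press [0.0569 0.     0.1793] q 0.764 r 0.1598 Fx -4.2 Fz 3.9 open 17.1
wrist z70-84 [(83, 140), (167, 170), (176, 182), (233, 242)] z84+ [(125, 179), (233, 320)]
scene z70-84 [(89, 140), (179, 185), (344, 347)] z84+ [(128, 131), (170, 182), (344, 359)]
```

View pics/wrist3.png

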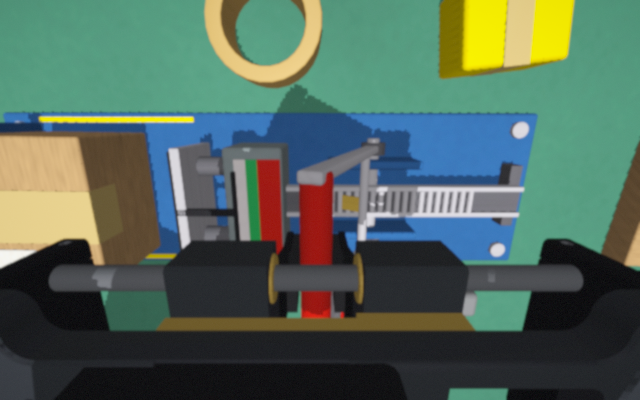

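View pics/scene3.png

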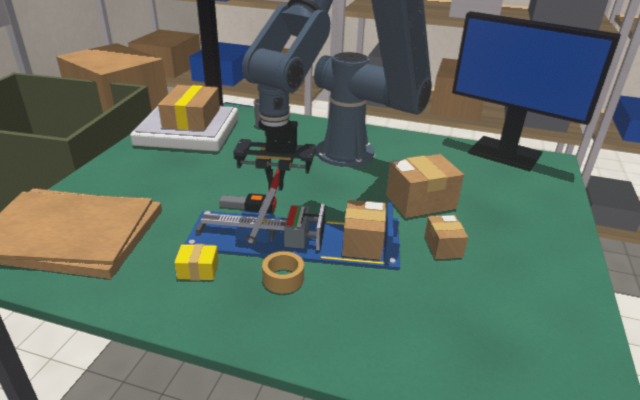

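The wrist picture shows the jaw advanced about 20 mm. The plate is now at (180,200) and the pointer at the scale's white end, (235,195). I now ease the lever back slowly.

Run:
```python
import numpy as np
f=lambda q:np.array([-.16*np.sin(q-.4),-.16*np.cos(q-.4)])
def tab(qs):
    for q in qs[1:]: print(round(q,3),np.round(f(q)-f(qs[0]),4))
tab([.77,.74,.71,.68,.65,.615,.58,.545,.51]);tab([.51,.475,.44,.405,.37,.335,.3,.265,.23]);tab([.23,.2,.17,.14,.11,.08,.05,.03,.015])
print()
tab([.015,.065,.115,.165,.215,.265,.315,.365,.415]);tab([.415,.465,.515,.565,.615,.665,.715,.75,.775])
```

```text
0.74 [ 0.0045 -0.0017]
0.71 [ 0.009  -0.0032]
0.68 [ 0.0136 -0.0046]
0.65 [ 0.0183 -0.0059]
0.615 [ 0.0237 -0.0071]
0.58 [ 0.0292 -0.0082]
0.545 [ 0.0347 -0.0091]
0.51 [ 0.0403 -0.0099]
0.475 [ 0.0056 -0.0005]
0.44 [ 0.0112 -0.0008]
0.405 [ 0.0168 -0.001 ]
0.37 [ 0.0224 -0.0009]
0.335 [ 0.028  -0.0006]
0.3 [ 0.0335 -0.0002]
0.265 [0.0391 0.0005]
0.23 [0.0446 0.0013]
0.2 [0.0047 0.0009]
0.17 [0.0094 0.0019]
0.14 [0.0141 0.0031]
0.11 [0.0187 0.0044]
0.08 [0.0233 0.0058]
0.05 [0.0278 0.0074]
0.03 [0.0308 0.0085]
0.015 [0.033  0.0094]

0.065 [-0.0075 -0.0028]
0.115 [-0.0151 -0.0053]
0.165 [-0.0228 -0.0073]
0.215 [-0.0307 -0.009 ]
0.265 [-0.0386 -0.0103]
0.315 [-0.0465 -0.0111]
0.365 [-0.0545 -0.0116]
0.415 [-0.0625 -0.0117]
0.465 [-0.008   0.0003]
0.515 [-0.016  0.001]
0.565 [-0.0239  0.0022]
0.615 [-0.0317  0.0037]
0.665 [-0.0395  0.0056]
0.715 [-0.0472  0.0079]
0.75 [-0.0525  0.0097]
0.775 [-0.0562  0.0111]
```

```bash
python3 -m jog '0.0045 0 -0.0017 0 0 0 0; 0.009 0 -0.0032 0 0 0 0; 0.0136 0 -0.0046 0 0 0 0; 0.0183 0 -0.0059 0 0 0 0; 0.0237 0 -0.0071 0 0 0 0; 0.0292 0 -0.0082 0 0 0 0; 0.0347 0 -0.0091 0 0 0 0; 0.0403 0 -0.0099 0 0 0 0' | tail -2;python3 st.py
python3 -m jog '0.0056 0 -0.0005 0 0 0 0; 0.0112 0 -0.0008 0 0 0 0; 0.0168 0 -0.001 0 0 0 0; 0.0224 0 -0.0009 0 0 0 0; 0.028 0 -0.0006 0 0 0 0; 0.0335 0 -0.0002 0 0 0 0; 0.0391 0 0.0005 0 0 0 0; 0.0446 0 0.0013 0 0 0 0' | tail -2; python3 st.py
python3 -m jog '0.0047 0 0.0009 0 0 0 0; 0.0094 0 0.0019 0 0 0 0; 0.0141 0 0.0031 0 0 0 0; 0.0187 0 0.0044 0 0 0 0; 0.0233 0 0.0058 0 0 0 0; 0.0278 0 0.0074 0 0 0 0; 0.0308 0 0.0085 0 0 0 0; 0.033 0 0.0094 0 0 0 0' ; python3 st.py 4 wrist scene
```

```text
force: [6.3, 0.9, -4.1]
opening: 0.199
press [0.0178 0.0008 0.1882] q 0.512 r 0.1592 Fx -0.3 Fz -4.1 open 17.3
force: [6.9, 2.0, -4.3]
opening: 0.188
press [-0.0259  0.0013  0.1854] q 0.235 r 0.1575 Fx 0.7 Fz -4.3 open 16.4
time_s: 9.38
position: [0.5762, -0.1567, 0.1756]
tcp_rot: [[0.188, -0.982, -0.004], [-0.982, -0.188, 0.008], [-0.009, 0.002, -1.0]]
force: [6.8, 3.7, -5.7]
opening: 0.19
press [-0.0579  0.0017  0.1756] q 0.022 r 0.1567 Fx 2.3 Fz -5.7 open 16.6
wrist z70-84 [(83, 140), (164, 173), (176, 182), (236, 242)] z84+ [(122, 179)]
scene z70-84 [(86, 140), (179, 185), (344, 347)] z84+ [(128, 131), (170, 182), (344, 359)]
```

View pics/wrist4.png

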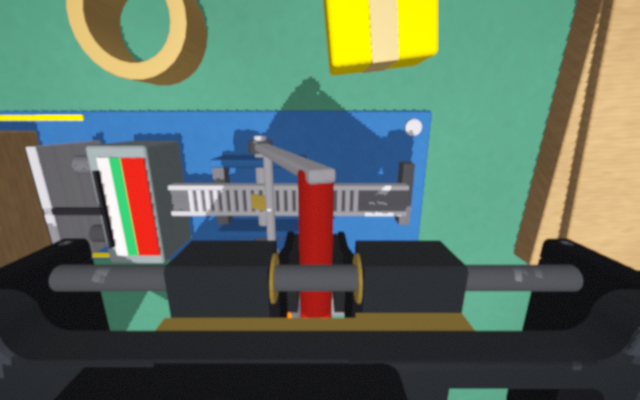

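```bash
python3 -m jog '-0.0075 0 -0.0028 0 0 0 0; -0.0151 0 -0.0053 0 0 0 0; -0.0228 0 -0.0073 0 0 0 0; -0.0307 0 -0.009 0 0 0 0; -0.0386 0 -0.0103 0 0 0 0; -0.0465 0 -0.0111 0 0 0 0; -0.0545 0 -0.0116 0 0 0 0; -0.0625 0 -0.0117 0 0 0 0' | tail -2; python3 st.py
python3 -m jog '-0.008 0 0.0003 0 0 0 0; -0.016 0 0.001 0 0 0 0; -0.0239 0 0.0022 0 0 0 0; -0.0317 0 0.0037 0 0 0 0; -0.0395 0 0.0056 0 0 0 0; -0.0472 0 0.0079 0 0 0 0; -0.0525 0 0.0097 0 0 0 0; -0.0562 0 0.0111 0 0 0 0'; python3 st.py 5 wrist scene
```

```text
force: [5.9, -4.8, -11.8]
opening: 0.185
press [0.0015 0.0019 0.187 ] q 0.41 r 0.157 Fx -5.8 Fz -11.8 open 16.1
time_s: 11.48
position: [0.5543, -0.0434, 0.1785]
tcp_rot: [[0.19, -0.982, -0.001], [-0.982, -0.19, -0.0], [-0.0, 0.001, -1.0]]
force: [1.0, -3.8, 3.4]
opening: 0.202
press [0.0575 0.0017 0.1785] q 0.769 r 0.1593 Fx -3.9 Fz 3.4 open 17.5
wrist z70-84 [(107, 161), (191, 194), (200, 206), (233, 242)] z84+ [(149, 203), (233, 323)]
scene z70-84 [(113, 164), (203, 209), (344, 347)] z84+ [(152, 155), (194, 206), (344, 359)]
```

Jaw is now about 45 mm. Easing back again.

```bash
python3 -m jog '0.0045 0 -0.0017 0 0 0 0; 0.009 0 -0.0032 0 0 0 0; 0.0136 0 -0.0046 0 0 0 0; 0.0183 0 -0.0059 0 0 0 0; 0.0237 0 -0.0071 0 0 0 0; 0.0292 0 -0.0082 0 0 0 0; 0.0347 0 -0.0091 0 0 0 0; 0.0403 0 -0.0099 0 0 0 0' | tail -2;python3 st.py
python3 -m jog '0.0056 0 -0.0005 0 0 0 0; 0.0112 0 -0.0008 0 0 0 0; 0.0168 0 -0.001 0 0 0 0; 0.0224 0 -0.0009 0 0 0 0; 0.028 0 -0.0006 0 0 0 0; 0.0335 0 -0.0002 0 0 0 0; 0.0391 0 0.0005 0 0 0 0; 0.0446 0 0.0013 0 0 0 0' | tail -2; python3 st.py
python3 -m jog '0.0047 0 0.0009 0 0 0 0; 0.0094 0 0.0019 0 0 0 0; 0.0141 0 0.0031 0 0 0 0; 0.0187 0 0.0044 0 0 0 0; 0.0233 0 0.0058 0 0 0 0; 0.0278 0 0.0074 0 0 0 0; 0.0325 0 0.0083 0 0 0 0; 0.036 0 0.0094 0 0 0 0' ; python3 st.py 6 wrist scene
```

```text
force: [-2.8, 0.5, 1.6]
opening: 0.199
press [0.0171 0.002  0.1885] q 0.507 r 0.1594 Fx 1.0 Fz 1.6 open 17.3
force: [-6.3, -0.6, -0.8]
opening: 0.198
press [-0.0276  0.0018  0.187 ] q 0.226 r 0.1594 Fx 0.6 Fz -0.8 open 17.3
time_s: 14.58
position: [0.5772, -0.1617, 0.177]
tcp_rot: [[0.19, -0.982, -0.002], [-0.982, -0.19, 0.001], [-0.002, 0.002, -1.0]]
force: [-4.5, 0.7, -4.8]
opening: 0.199
press [-0.063   0.0018  0.177 ] q -0.005 r 0.16 Fx 1.5 Fz -4.8 open 17.3
wrist z70-84 [(107, 161), (188, 197), (203, 206)] z84+ [(146, 203)]
scene z70-84 [(113, 164), (203, 206), (344, 347)] z84+ [(152, 155), (194, 206), (344, 359)]
```

```bash
python3 -m jog '-0.0079 0 -0.0029 0 0 0 0; -0.0155 0 -0.0055 0 0 0 0; -0.0232 0 -0.0076 0 0 0 0; -0.031 0 -0.0092 0 0 0 0; -0.0389 0 -0.0105 0 0 0 0; -0.0468 0 -0.0113 0 0 0 0; -0.0548 0 -0.0118 0 0 0 0; -0.0628 0 -0.012 0 0 0 0' | tail -2; python3 st.py
python3 -m jog '-0.008 0 0.0003 0 0 0 0; -0.016 0 0.001 0 0 0 0; -0.0239 0 0.0022 0 0 0 0; -0.0317 0 0.0037 0 0 0 0; -0.0395 0 0.0056 0 0 0 0; -0.0472 0 0.0079 0 0 0 0; -0.0535 0 0.0097 0 0 0 0; -0.058 0 0.0114 0 0 0 0'; python3 st.py 7 wrist scene
```

```text
force: [-9.8, -6.3, 4.1]
opening: 0.196
press [-0.0033  0.0015  0.1923] q 0.38 r 0.1623 Fx -4.3 Fz 4.1 open 17.1
time_s: 16.68
position: [0.5576, -0.0453, 0.1816]
tcp_rot: [[0.192, -0.981, 0.008], [-0.981, -0.192, -0.007], [0.008, -0.006, -1.0]]
force: [-5.3, -4.4, 6.0]
opening: 0.193
press [ 0.0549 -0.0011  0.1816] q 0.748 r 0.1613 Fx -3.4 Fz 6.0 open 16.8
wrist z70-84 [(131, 185), (212, 218), (224, 230), (233, 242)] z84+ [(170, 227), (233, 320)]
scene z70-84 [(134, 188), (227, 230), (344, 347)] z84+ [(176, 179), (218, 230), (344, 359)]
```

View pics/wrist7.png

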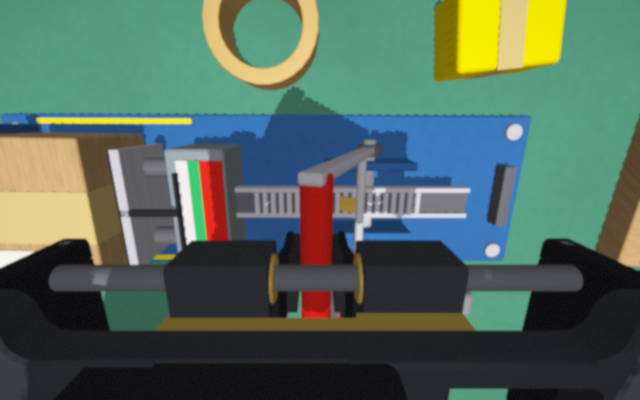

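Jaw is about 68 mm, with the plate not yet at the carton. Easing back.

```bash
python3 -m jog '0.0045 0 -0.0017 0 0 0 0; 0.009 0 -0.0032 0 0 0 0; 0.0136 0 -0.0046 0 0 0 0; 0.0183 0 -0.0059 0 0 0 0; 0.0237 0 -0.0071 0 0 0 0; 0.0292 0 -0.0082 0 0 0 0; 0.0347 0 -0.0091 0 0 0 0; 0.0403 0 -0.0099 0 0 0 0' | tail -2;python3 st.py
python3 -m jog '0.0056 0 -0.0005 0 0 0 0; 0.0112 0 -0.0008 0 0 0 0; 0.0168 0 -0.001 0 0 0 0; 0.0224 0 -0.0009 0 0 0 0; 0.028 0 -0.0006 0 0 0 0; 0.0335 0 -0.0002 0 0 0 0; 0.0391 0 0.0005 0 0 0 0; 0.0446 0 0.0013 0 0 0 0' | tail -2; python3 st.py
python3 -m jog '0.0047 0 0.0009 0 0 0 0; 0.0094 0 0.0019 0 0 0 0; 0.0141 0 0.0031 0 0 0 0; 0.0187 0 0.0044 0 0 0 0; 0.0233 0 0.0058 0 0 0 0; 0.0278 0 0.0074 0 0 0 0; 0.0325 0 0.0083 0 0 0 0; 0.036 0 0.0094 0 0 0 0' ; python3 st.py 8 wrist scene
```

```text
force: [2.4, 1.1, 3.4]
opening: 0.195
press [ 0.0161 -0.0009  0.1892] q 0.501 r 0.16 Fx 0.6 Fz 3.4 open 16.9
force: [6.2, 1.9, -2.9]
opening: 0.198
press [-2.790e-02 -1.000e-04  1.863e-01] q 0.223 r 0.1588 Fx 0.7 Fz -2.9 open 17.2
time_s: 19.77
position: [0.5783, -0.1604, 0.1752]
tcp_rot: [[0.189, -0.982, -0.0], [-0.982, -0.189, 0.005], [-0.005, -0.001, -1.0]]
force: [7.0, 5.4, -9.8]
opening: 0.193
press [-0.0619  0.0004  0.1752] q -0.003 r 0.1579 Fx 4.0 Fz -9.8 open 16.8
wrist z70-84 [(131, 185), (212, 218)] z84+ [(170, 209), (215, 221)]
scene z70-84 [(134, 188), (224, 230), (344, 347)] z84+ [(176, 179), (218, 230), (344, 359)]
```

```bash
python3 -m jog '-0.0079 0 -0.0029 0 0 0 0; -0.0155 0 -0.0055 0 0 0 0; -0.0232 0 -0.0076 0 0 0 0; -0.031 0 -0.0092 0 0 0 0; -0.0389 0 -0.0105 0 0 0 0; -0.0468 0 -0.0113 0 0 0 0; -0.0548 0 -0.0118 0 0 0 0; -0.0628 0 -0.012 0 0 0 0' | tail -2; python3 st.py 9 wrist scene
python3 -m jog '-0.008 0 0.0003 0 0 0 0; -0.016 0 0.001 0 0 0 0; -0.0239 0 0.0022 0 0 0 0; -0.0317 0 0.0037 0 0 0 0; -0.0395 0 0.0056 0 0 0 0; -0.0472 0 0.0079 0 0 0 0'; python3 st.py 10 wrist scene
```

```text
force: [3.3, -4.8, -0.5]
opening: 0.194
press [-0.0039  0.0002  0.1897] q 0.375 r 0.1598 Fx -5.3 Fz -0.5 open 16.9
wrist z70-84 [(140, 194), (221, 227), (233, 239)] z84+ [(179, 275)]
scene z70-84 [(143, 197), (344, 347)] z84+ [(185, 188), (227, 239), (344, 359)]
time_s: 21.72
position: [0.5588, -0.0571, 0.1823]
tcp_rot: [[0.191, -0.982, 0.004], [-0.982, -0.191, -0.006], [0.007, -0.003, -1.0]]
force: [3.5, -5.4, 2.1]
opening: 0.195
press [ 0.0432 -0.      0.1823] q 0.676 r 0.1584 Fx -6.0 Fz 2.1 open 17.0
wrist z70-84 [(152, 206), (230, 236), (239, 245)] z84+ [(188, 311)]
scene z70-84 [(155, 209), (242, 245)] z84+ [(191, 194), (233, 245), (344, 359)]
```

View pics/wrist10.png

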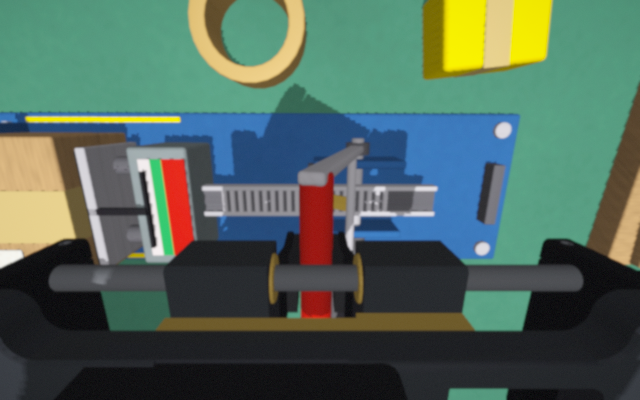

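```bash
python3 -c "
import cv2
for n in ('scene9','scene10'):
  im=cv2.imread(f'pics/{n}.png');cv2.imwrite(f'pics/{n}z.png',cv2.resize(im[190:270,260:410],None,fx=5,fy=5,interpolation=cv2.INTER_CUBIC))"
```

```text
(no output)
```

View pics/scene10z.png

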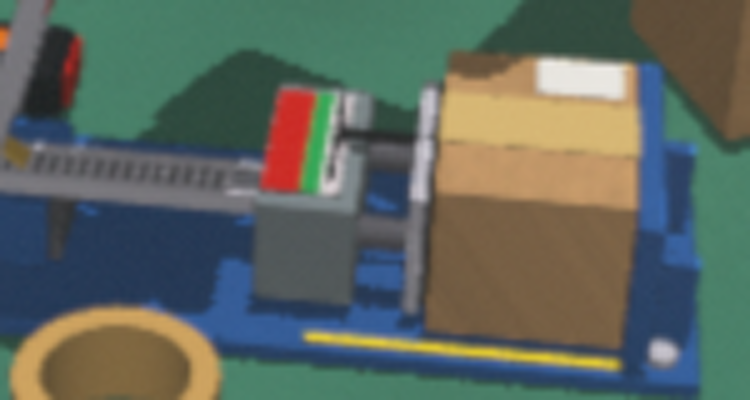

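```bash
cat > zoom.py <<'E'
import cv2,sys
for n,c in(("wrist",(100,140,240,270)),):
    t=sys.argv[1];x0=int(sys.argv[2]);im=cv2.imread(f'pics/wrist{t}.png');cv2.imwrite(f'pics/wrist{t}z.png',cv2.resize(im[135:270,x0:x0+135],None,fx=4.3,fy=4.3,interpolation=cv2.INTER_CUBIC))
E
python3 zoom.py 10 65
```

```text
(no output)
```

View pics/wrist10z.png

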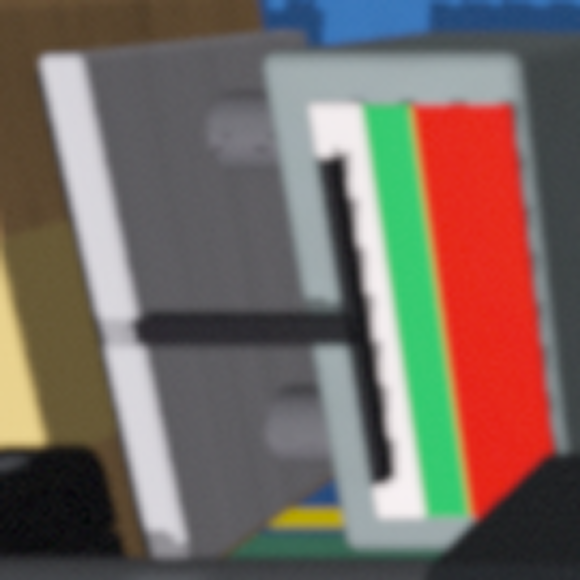

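The zoom shows the pointer at about (358,325), in the white roughly 5 mm along the scale, with green from 392 to 440. The carton is near the fence. I finish the full stroke and check.

```bash
python3 -m jog '-0.0035 0 0.001 0 0 0 0; -0.0065 0 0.0022 0 0 0 0; -0.0095 0 0.0035 0 0 0 0; -0.0125 0 0.0047 0 0 0 0; -0.014 0 0.0052 0 0 0 0;-0.015 0 0.0056 0 0 0 0'; python3 st.py 11 wrist scene; python3 zoom.py 11 65
```

```text
time_s: 22.58
position: [0.556, -0.0427, 0.1766]
tcp_rot: [[0.191, -0.981, 0.004], [-0.981, -0.191, -0.006], [0.007, -0.003, -1.0]]
force: [2.1, -6.8, 2.0]
opening: 0.189
press [ 5.790e-02 -1.000e-04  1.766e-01] q 0.776 r 0.1576 Fx -7.0 Fz 2.0 open 16.5
wrist z70-84 [(155, 209), (230, 233), (239, 245)] z84+ [(188, 317)]
scene z70-84 [(158, 212)] z84+ [(191, 194), (233, 245), (344, 359)]
```

View pics/wrist11z.png

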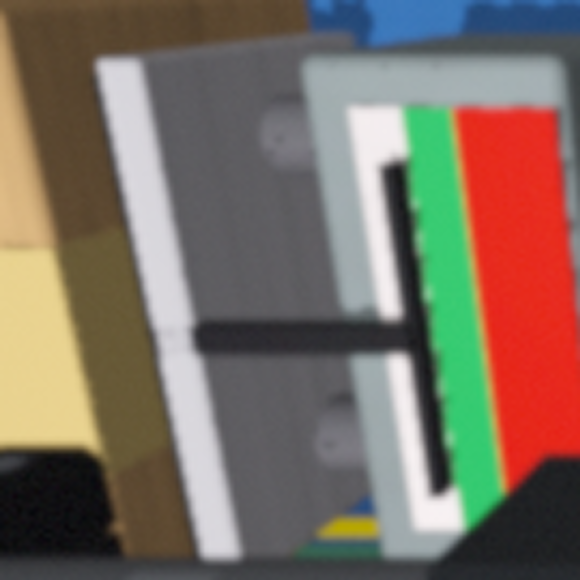

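The pointer is now at about (418,335), just short of the green edge at 428, so about 8 mm, with the lever near its end. One more stroke is needed, so I ease back under grip.

```bash
python3 -m jog '0.0045 0 -0.002 0 0 0 0; 0.009 0 -0.004 0 0 0 0; 0.0136 0 -0.006 0 0 0 0; 0.0185 0 -0.0075 0 0 0 0; 0.024 0 -0.009 0 0 0 0; 0.03 0 -0.0105 0 0 0 0; 0.036 0 -0.0115 0 0 0 0; 0.0425 0 -0.0122 0 0 0 0' | tail -2;python3 st.py 12 wrist scene
python3 -m jog '0.0056 0 -0.0005 0 0 0 0; 0.0112 0 -0.0008 0 0 0 0; 0.0168 0 -0.001 0 0 0 0; 0.0224 0 -0.0009 0 0 0 0; 0.028 0 -0.0006 0 0 0 0; 0.0335 0 -0.0002 0 0 0 0; 0.0391 0 0.0005 0 0 0 0; 0.0446 0 0.0013 0 0 0 0' | tail -2; python3 st.py
python3 -m jog '0.0047 0 0.0009 0 0 0 0; 0.0094 0 0.0019 0 0 0 0; 0.0141 0 0.0031 0 0 0 0; 0.0187 0 0.0044 0 0 0 0; 0.0233 0 0.0058 0 0 0 0; 0.0278 0 0.0074 0 0 0 0; 0.0325 0 0.0083 0 0 0 0; 0.036 0 0.0094 0 0 0 0' ; python3 st.py 13 wrist scene; python3 zoom.py 13 0
```

```text
force: [5.2, 0.8, -1.6]
opening: 0.196
press [0.0187 0.0006 0.1873] q 0.519 r 0.1584 Fx -0.2 Fz -1.6 open 17.0
wrist z70-84 [(149, 203), (230, 236), (239, 245)] z84+ [(188, 296)]
scene z70-84 [(152, 206)] z84+ [(191, 194), (233, 245), (344, 359)]
force: [4.7, 0.9, -2.8]
opening: 0.192
press [-0.0258  0.0013  0.1869] q 0.237 r 0.159 Fx -0.1 Fz -2.8 open 16.7
time_s: 25.78
position: [0.5768, -0.1597, 0.1768]
tcp_rot: [[0.19, -0.982, -0.002], [-0.982, -0.19, 0.002], [-0.002, 0.002, -1.0]]
force: [3.1, 3.2, -8.7]
opening: 0.193
press [-0.061   0.0018  0.1768] q 0.006 r 0.159 Fx 2.5 Fz -8.7 open 16.8
wrist z70-84 [(149, 203), (230, 233)] z84+ [(185, 209)]
scene z70-84 [(152, 206), (242, 245)] z84+ [(191, 194), (233, 245), (344, 359)]
```

View pics/wrist13.png

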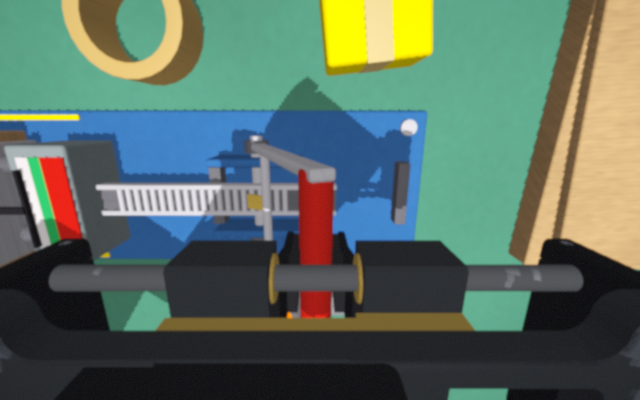

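The jaw settled back about 6 mm, as expected. This is the final stroke, so I look midway.

```bash
python3 -m jog '-0.0079 0 -0.0029 0 0 0 0; -0.0155 0 -0.0055 0 0 0 0; -0.0232 0 -0.0076 0 0 0 0; -0.031 0 -0.0092 0 0 0 0; -0.0389 0 -0.0105 0 0 0 0; -0.0468 0 -0.0113 0 0 0 0; -0.0548 0 -0.0118 0 0 0 0; -0.0588 0 -0.0119 0 0 0 0' | tail -2; python3 st.py 14 wrist scene; python3 zoom.py 14 5
```

```text
force: [-1.5, -7.6, -5.4]
opening: 0.2
press [-0.0039  0.0016  0.1911] q 0.376 r 0.1611 Fx -7.2 Fz -5.4 open 17.4
wrist z70-84 [(155, 209), (230, 236), (239, 245)] z84+ [(188, 278)]
scene z70-84 [(158, 212)] z84+ [(191, 194), (233, 245), (344, 359)]
```

View pics/wrist14z.png

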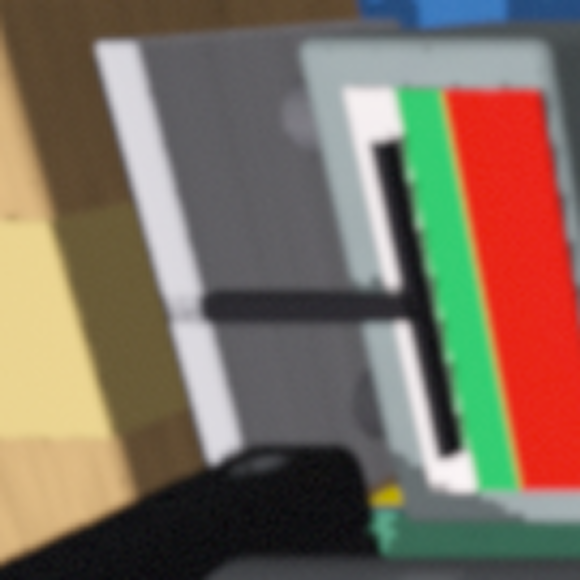

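The pointer is at about (420,300), just short of green, with the lever at q = 0.38. About 6 mm more jaw is needed, which is about 0.16 rad.

```bash
python3 -m jog '-0.004 0 0 0 0 0 0; -0.008 0 0.0001 0 0 0 0; -0.012 0 0.0003 0 0 0 0; -0.016 0 0.0006 0 0 0 0; -0.02 0 0.001 0 0 0 0; -0.023 0 0.0014 0 0 0 0; -0.023 0 0.0014 0 0 0 0' | tail -2; python3 st.py 15 wrist scene; python3 zoom.py 15 35
```

```text
force: [-4.1, -7.4, 0.4]
opening: 0.196
press [0.018  0.0016 0.1911] q 0.511 r 0.1621 Fx -6.4 Fz 0.4 open 17.1
wrist z70-84 [(161, 215), (230, 236), (239, 245)] z84+ [(188, 293)]
scene z70-84 [(164, 218)] z84+ [(191, 194), (233, 245), (344, 359)]
```

View pics/wrist15z.png

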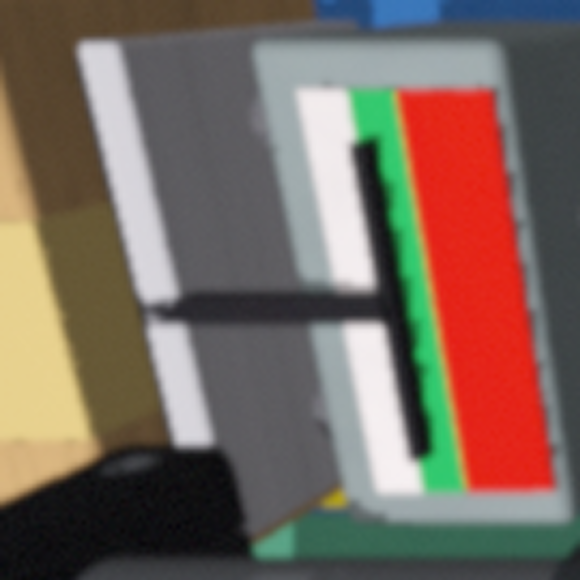

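The pointer is now in the green in the wrist view, at about 392 with green from 384 to 430. I cross-check in the scene view and let it settle.

```bash
python3 -m jog '0 0 0 0 0 0 0; 0 0 0 0 0 0 0; 0 0 0 0 0 0 0; 0 0 0 0 0 0 0; 0 0 0 0 0 0 0; 0 0 0 0 0 0 0; 0 0 0 0 0 0 0; 0 0 0 0 0 0 0' | tail -2; python3 st.py 16 wrist scene; python3 zoom.py 16 35; python3 -c "
import cv2,numpy as np
im=cv2.imread('pics/scene16.png');a=cv2.resize(im[195:260,275:405],None,fx=6,fy=6,interpolation=cv2.INTER_CUBIC);b=cv2.imread('pics/wrist16z.png')
b=cv2.resize(b[:,150:580],None,fx=.3,fy=.3) if 0 else b
cv2.imwrite('pics/s16z.png',a)"
```

```text
force: [-3.6, -7.2, -0.2]
opening: 0.196
press [0.0179 0.0016 0.1911] q 0.51 r 0.1621 Fx -6.4 Fz -0.2 open 17.0
wrist z70-84 [(161, 215), (230, 236), (239, 245)] z84+ [(188, 293)]
scene z70-84 [(164, 218), (242, 245)] z84+ [(191, 194), (233, 245), (344, 359)]
```

View pics/s16z.png

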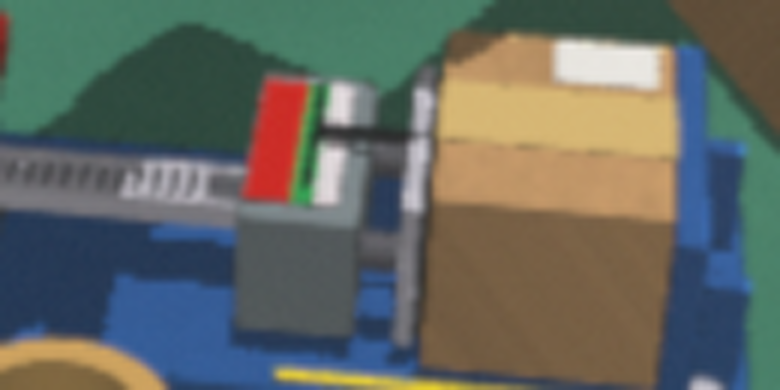

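View pics/wrist16z.png

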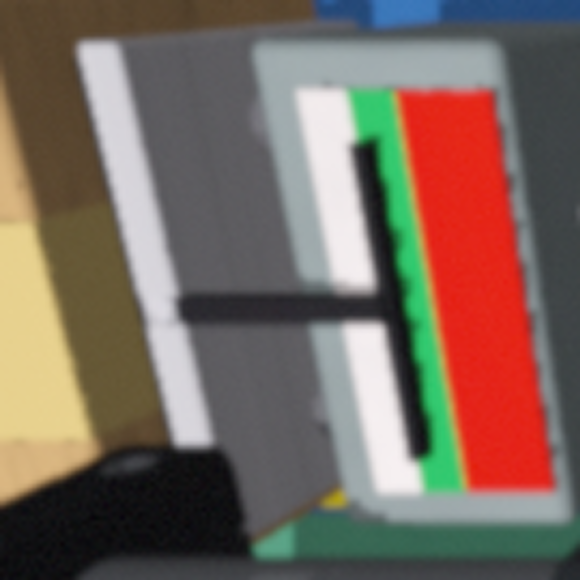

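Both views put the pointer inside the green at about 13–14 mm. The scene view has it at (314,150), with green from 300 to 325. It held still for 1 s, and the plate face at x ≈ 245 mm means the carton is flush with the fence. Handing in.

```bash
python3 -c "
from rig import *
s=read_state();print(s['time_s'],s['force'],s['opening']);print(hand_in())"
```

```text
29.05 [-4.48781409 -7.52637217 -0.35380856] 0.2022567443239759
the job is handed in; nothing more can be done
None
```

I pumped the lever and handed the job in at about 29 s, still gripping the bar with the pointer in the green. It took four nearly full strokes, each eased back slowly, and a fifth that I stopped at lever q ≈ 0.51 and held.

**Pointer:** the last wrist and scene pictures both show it inside the green, at about 13–14 mm. It held still through a 1 s pause, and it was short of the red in every picture I took.

**Carton:** the plate face measured about 245 mm along the press. With the 100 mm carton that puts it flush against the fence at 345 mm. I worked this out from the plate position, accurate to about 3 mm, rather than measuring the contact itself.

**After the fourth stroke:** the pointer stopped at about 8 mm, just short of green. Easing back let the jaw slip about 6 mm, as the press description said it would, so the fifth stroke was needed.

**Forces:** I read the wrist force only at pauses; those readings stayed under about 14 N. The bar shifted 2–4 mm within the pads on some strokes, but the grip held throughout.

**Other items:** I did not touch the jaw, pad or carton with the robot. The tape roll, scanner and yellow parcel were left alone.

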